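# Set the white ware out on its black saucers and trays

### The job

Set the four white pieces out for a customer, each on the black saucer or tray made for it: the wide cup on the large round saucer, the little cup on the small round saucer, the square cup on the square tray and the oblong dish lengthwise on the oblong tray. Each must stand upright, flat inside the lip and centred, the square cup and the oblong dish lined up with the sides of their trays. This is fragile ware, so put every piece down gently without dropping it, and leave the bud vase and the lidded jar standing where they are.

Things in the scene. Friction and masses are not known exactly. Their poses are not given: they have to be found in the camera images.
- wide_cup_center (a point): The wide cup: round, straight-sided, 62 mm outer diameter, 60 mm tall, wall 4 mm, about 180 g. Loose white glazed ware, open at the top, standing upright. This point: on its axis, half-way up (30 mm above its foot); z is its axis.
- little_cup_center (a point): The little cup: round, straight-sided, 40 mm outer diameter, 46 mm tall, wall 3.5 mm, about 80 g. Loose white glazed ware, open at the top, standing upright. This point: on its axis, half-way up (23 mm above its foot); z is its axis.
- square_cup_center (a point): The square cup: 52 by 52 mm outside, 50 mm tall, wall 4.5 mm, about 150 g. Loose white glazed ware, open at the top, standing upright. This point: its centre, half-way up (25 mm above its foot); x and y are square to its sides, z up.
- oblong_dish_center (a point): The oblong dish: rectangular, 88 mm long (its x) by 40 mm wide (its y), 36 mm tall, wall 4.5 mm, about 130 g. Loose white glazed ware, open at the top, standing upright. This point: its centre, half-way up (18 mm above its foot).
- large_saucer: The large round saucer: 98 mm outer diameter, 86 mm inside the lip. Fixed black stoneware, floor 5 mm thick (its top 5 mm above the table), lip rising to 9 mm above the table. Origin: centre of the underside, on the table; z up.
- small_saucer: The small round saucer: 72 mm outer diameter, 62 mm inside the lip. Fixed black stoneware, floor 5 mm thick (its top 5 mm above the table), lip rising to 9 mm above the table. Origin: centre of the underside, on the table; z up.
- square_tray: The square tray: 88 by 88 mm, 76 by 76 mm inside the lip. Fixed black stoneware, floor 5 mm thick (its top 5 mm above the table), lip rising to 9 mm above the table. Origin: centre of the underside, on the table; z up, x and y square to its sides.
- oblong_tray: The oblong tray: 124 mm long (its x) by 76 mm wide (its y), 112 by 64 mm inside the lip. Fixed black stoneware, floor 5 mm thick (its top 5 mm above the table), lip rising to 9 mm above the table. Origin: centre of the underside, on the table; z up.
- bud_vase: Bystander: a solid grey-green bud vase with a narrow neck, 44 mm across, 66 mm tall, standing loose among the ware, about 120 g. Origin: centre of its underside.
- lidded_jar: Bystander: a small solid terracotta jar with a knobbed lid, 45 mm across, 54 mm tall, standing loose among the ware, about 140 g. Origin: centre of its underside.

How it is judged (in metres and radians):
At the end, for the whole second after the job is handed in: Each white piece rests, released, on its own tray: centre within 12 mm of the tray's, flat on the floor inside the lip (height within 3 mm), upright within 0.08 rad; square cup (any quarter turn) and oblong dish (either way round) parallel to their trays within 0.2 rad (horizontal distance between wide_cup_center and large_saucer below 0.012 m and z of wide_cup_center in the frame of large_saucer between 0.032 and 0.038 m and angle between each of wide_cup_center, little_cup_center, square_cup_center, oblong_dish_center's own z axis and vertical below 0.08 rad and linear speed of each of wide_cup, little_cup, square_cup, oblong_dish below 0.02 m/s and angular speed of each of wide_cup, little_cup, square_cup, oblong_dish below 0.2 rad/s and horizontal distance between little_cup_center and small_saucer below 0.012 m and z of little_cup_center in the frame of small_saucer between 0.025 and 0.031 m and horizontal distance between square_cup_center and square_tray below 0.012 m and z of square_cup_center in the frame of square_tray between 0.027 and 0.033 m and horizontal distance between oblong_dish_center and oblong_tray below 0.012 m and z of oblong_dish_center in the frame of oblong_tray between 0.02 and 0.026 m and (angle between the x axis of square_cup_center and the x axis of square_tray, either way round below 0.2 rad or angle between the x axis of square_cup_center and the y axis of square_tray, either way round below 0.2 rad) and angle between the x axis of oblong_dish_center and the x axis of oblong_tray, either way round below 0.2 rad); the robot touches nothing.
It fails at once if a white piece strikes or is pressed on its saucer or tray with more than 60 N (slammed down) (contact force between wide_cup and large_saucer above 60 N or contact force between little_cup and small_saucer above 60 N or contact force between square_cup and square_tray above 60 N or contact force between oblong_dish and oblong_tray above 60 N).
It fails at once if a white piece is dropped: it moves faster than 0.6 m/s (a fall of about 18 mm) while nothing of the robot holds it ((linear speed of wide_cup above 0.6 m/s and contact force between wide_cup and the fingers below 0.05 N and contact force between wide_cup and the arm below 0.05 N) or (linear speed of little_cup above 0.6 m/s and contact force between little_cup and the fingers below 0.05 N and contact force between little_cup and the arm below 0.05 N) or (linear speed of square_cup above 0.6 m/s and contact force between square_cup and the fingers below 0.05 N and contact force between square_cup and the arm below 0.05 N) or (linear speed of oblong_dish above 0.6 m/s and contact force between oblong_dish and the fingers below 0.05 N and contact force between oblong_dish and the arm below 0.05 N)).
It fails at once if the bud vase or the lidded jar is moved more than 20 mm or tipped by more than 0.4 rad (distance of any of bud_vase, lidded_jar from where it was at the start of the episode above 0.02 m or angle between any of bud_vase, lidded_jar's own z axis and vertical above 0.4 rad).
It also fails if it takes over 120 s, if anything falls off the work surface, if the arm or the gripper's body presses on something with over 40 N, if the wrist force passes 120 N, or if a joint passes its speed limit or range.

### The arm

A 6-joint arm with a two-finger parallel gripper is mounted at the origin on the work surface. World frame = base frame: x ahead of the robot, y to its left, z up, the work surface at z = 0. Lengths are in m, angles in degrees, forces in N, time in s.
With the tool pointing down it reaches from about 0.25 to 0.725 m from the base axis. Payload 9.7 kg.
Tool frame: the origin (TCP) lies between the finger pads; the fingertips stand 11 mm ahead of it and the grasp point (between the pads) lies 8 mm behind it; z points along the fingers, x is the direction in which the jaws open and shut, and the axes are right-handed (so a half turn about z gives the same grasp; the last joint's range is limited). The gripper opens to 85 mm and grips with 20 to 120 N. Pads are 22 mm wide; open, the fingers measure 114 mm over their backs; the gripper's body (76 mm by 85 mm) begins 54 mm behind the grasp point. The pads swing forward as they close: fully open they stand 13 mm farther back than shut.
Start: joints at [66.52, 4.979, 10.078, 95.1, 0, 90], TCP at [0.219, 0.504, 0.242] pointing down, gripper open.
Joint ranges: [-179.16, 179.16], [-48.56, 103.87], [-65.8, 70.77], [-126.05, 130.52], [-82.76, 87.17], [-180, 180]. Speed limits (degrees/s): [127.2, 127.2, 147.25, 180, 180, 180].

### API

Orientations are given as [roll, pitch, yaw] about the fixed x, y, z axes, in that order (R = Rz(yaw) Ry(pitch) Rx(roll)).
In Python, from workcell import get_obs, camera, job_done, spotter gives the robot as it stands.
- The arm moves only by the tool play_rows, never from a script. Its argument "rows" is a list of rows, each a list of 3 entries, a list of its own where there are three numbers: the closure, from 0 (fully open) to 1 (shut), then the shift along the tool's x, y, z in cm, then the turn, a rotation vector about the tool's x, y, z in degrees. In form: [[claw, [x, y, z], [wx, wy, wz]], ...]. A call has 1 to 12 rows; each row shifts and turns the pose as measured when the row begins, along the tool's axes as they then stand; what a row does not reach is not made up. A row lasts 1/10 s, in which the tool goes at most 50 mm and 8.59 degrees, less where a joint would pass 70% of its speed; a pose out of reach is approached as far as the arm can. A call is refused whole if a number of a shift passes 5 or a number of a turn 8.59, either way. A call with a gripper value outside its range is refused whole. The fingers move at their own pace and stop on an object; "newtons" is the grip in N (left out, the last holds). Time passes only in rows, so rows that do not move let the fingers close. It gives the time, the measured TCP pose, the force and the opening at its end, in the units of the state.
- get_obs(): the state, without advancing time (a new reading comes with each control period).
- camera(name): name is "scene" or "top" or "wrist"; returns a dict with "img" (384x512x3 uint8, red, green, blue), "intrinsics" (3x3 intrinsics, pixels), "xyz" and "orientation" of the camera in the world. Camera axes: x right, y down, z forward; pixel columns grow to the right and rows downward; lengths in m; the calibration is good to about 2 mm. A picture is of the moment at which its call begins. There is no depth.
- job_done(): hands the job in, once; it reports no verdict.
Trained networks look in a picture, given as the dict that the camera call returned (one of the last four; its "shot" number tells which), for a name from the list of things; names that differ only in an ending like _2 or _b are one class to them, and where a whole thing is asked for, a point or a joint stands for the part that bears it (a point fixed in the world has none). Each returns a list of dicts, best first, with "confidence" (0 to 1); they miss things now and then, are a little off and sometimes report something else, mostly with a low value. They report only what shows in the picture. A call takes as long as a camera call.
- spotter.spot_in(picture, thing): "point" ([x, y, z] in m, in world coordinates, good to about 4 mm: the middle of the surface that is visible of it).
- spotter.trace(picture, thing): "pixels" (384x512 bool, what is visible of it).
The state is a dict: "time": time; "q": joint angles; "qd": joint speeds; "joint_efforts": joint torques, N m; "ee_pos": TCP position; "tcp_rot": TCP orientation; "wrist_force": force on the tool from outside, world axes, zero at the start; "torque": the same for the moment, N m; "opening": finger opening in m.
Only numpy, scipy, OpenCV 4.12 (cv2) and the standard library are available. Lean on these libraries where they do the work, as an engineer would, in place of code of your own. Each camera call takes 0.05 s, during which the arm holds its last target.

## Working session

There is one attempt and no reset: what is moved stays moved. The work goes in short steps, Python scripts to look and compute and a tool call to move; the robot and the scene stay as the last step left them, time stands still between calls to the robot, and variables do not carry over. Pictures are saved under pics/ and viewed, and the job is handed in when it is done.

Besides the shell and the picture viewer there is one more tool, called as name(argument=value, ...) on one line, values as JSON. play_rows: Moves the arm, as the interface text tells. Its arguments: {"type":"object","properties":{"rows":{"type":"array","items":{"type":"array"}},"newtons":{"type":"number"}},"required":["rows"]}

```bash
mkdir -p pics; ls
python3 - <<'E'
from workcell import get_obs, camera, spotter
import cv2
print(get_obs())
for n in ["scene","top","wrist"]:
    c=camera(n); cv2.imwrite(f"pics/{n}0.png",c["img"][:,:,::-1]); print(n,c["intrinsics"],c["xyz"],c["orientation"])
    if n=="top":
        for t in ["wide_cup_center","little_cup_center","square_cup_center","oblong_dish_center","large_saucer","small_saucer","square_tray","oblong_tray","bud_vase","lidded_jar"]:
            r=spotter.spot_in(c,t); print(t,[(x["point"],x["confidence"]) for x in r[:2]])
E
```

```text
pics
{'time': 0.0, 'q': array([ 6.65206430e+01,  5.01021779e+00,  1.00344627e+01,  9.50984272e+01,
       -4.59375638e-04,  8.99998704e+01]), 'qd': array([ 0.06265043, -0.09383258,  0.01146287,  0.03117529, -0.02367112,
        0.0356554 ]), 'joint_efforts': array([ 1.08250009e-03, -5.20375657e+01,  4.64813590e+01,  1.57115911e-02,
        7.77516334e-05, -2.93967389e-05]), 'ee_pos': array([0.2190495 , 0.50427061, 0.24159159]), 'tcp_rot': array([1.79999541e+02, 7.41823173e-02, 6.65207726e+01]), 'wrist_force': array([0.01305456, 0.41331563, 0.76958254]), 'torque': array([-0.03777775, -0.01071478,  0.00494879]), 'opening': 0.08546671192211328}
scene [[417.62358349   0.         257.55855312]
 [  0.         417.62358349 185.02752971]
 [  0.           0.           1.        ]] [1.10402777 0.25307763 0.65574711] [-134.24844636   -0.78216047  113.65465325]
top [[366.85344111   0.         255.19784285]
 [  0.         366.85344111 195.84565716]
 [  0.           0.           1.        ]] [0.4619102  0.00626051 0.87783805] [-173.73524602   -0.36164723  -90.29256452]
wide_cup_center [([0.6526, 0.2874, 0.0264], 0.58)]
little_cup_center [([0.6271, 0.0781, 0.0207], 0.85), ([0.6299, -0.0958, 0.0073], 0.21)]
square_cup_center [([0.4406, 0.2925, 0.0187], 0.79), ([0.4426, -0.0798, 0.0036], 0.46)]
oblong_dish_center [([0.4509, -0.2779, 0.0118], 0.57)]
large_saucer [([0.638, -0.2931, 0.007], 0.78)]
small_saucer [([0.4434, -0.0797, 0.0067], 0.82)]
square_tray [([0.6315, -0.0992, 0.0073], 0.71)]
oblong_tray [([0.4546, 0.0917, 0.0013], 0.85)]
bud_vase [([0.5429, -0.1825, 0.0449], 0.63)]
lidded_jar [([0.5338, 0.1744, 0.0402], 0.56)]
wrist [[294.99851953   0.         257.80592584]
 [  0.         294.99851953 195.71678232]
 [  0.           0.           1.        ]] [0.15279738 0.53213368 0.37495593] [1.63545240e+02 4.58641122e-02 6.64224974e+01]
```

View pics/top0.png

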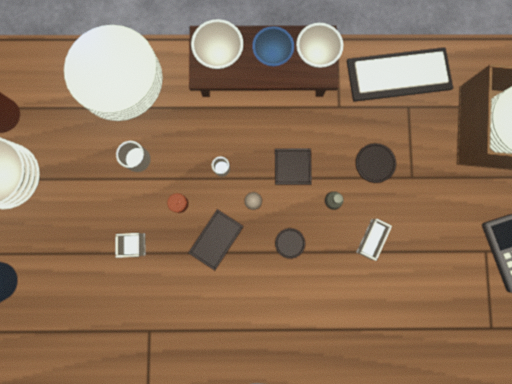

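View pics/scene0.png

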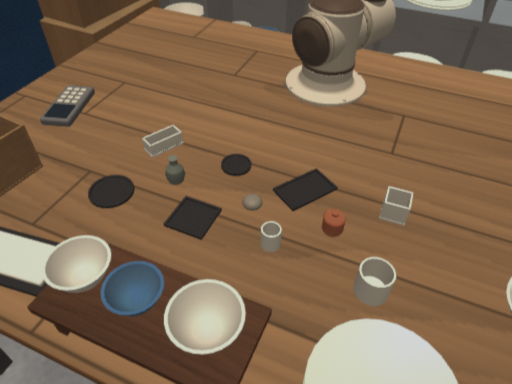

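The top view (+x up, +y left) has the pieces at: wide cup (130,154), little cup (220,165), square cup (128,245), oblong dish (375,240). The receivers are the square tray (293,167), large saucer (376,163), small saucer (290,243) and oblong tray (216,240). The jar is at (177,203), the vase at (334,200), and an unlisted pebble at (253,200). Next I'll fit models to the masks.

```bash
cat > fit.py <<'E'
import numpy as np, cv2
from scipy.spatial.transform import Rotation as R
from scipy.optimize import minimize
from workcell import get_obs, camera, spotter
a=np.linspace(0,2*np.pi,48,endpoint=False)
def cyl(d,h): return np.array([[d/2*np.cos(t),d/2*np.sin(t),z] for z in (0,h) for t in a])
def box(l,w,h): return np.array([[sx*l/2,sy*w/2,z] for z in (0,h) for sx in(-1,1) for sy in(-1,1)])
M={"wide_cup_center":cyl(.062,.06),"little_cup_center":cyl(.04,.046),"square_cup_center":box(.052,.052,.05),"oblong_dish_center":box(.088,.04,.036),
"large_saucer":cyl(.098,.009),"small_saucer":cyl(.072,.009),"square_tray":box(.088,.088,.009),"oblong_tray":box(.124,.076,.009),"bud_vase":cyl(.044,.066),"lidded_jar":cyl(.045,.054)}
def proj(c,P):
    Rc=R.from_euler("xyz",c["orientation"],degrees=True).as_matrix()
    p=(P-np.array(c["xyz"]))@Rc; return (p[:,:2]/p[:,2:])@c["intrinsics"][:2,:2].T+c["intrinsics"][:2,2]
S=8
def render(c,P,x0,y0,w,h):
    uv=(proj(c,P)-[x0,y0]+.5)*S-.5
    hull=cv2.convexHull(np.round(uv*16).astype(np.int32))
    m=np.zeros((h*S,w*S),np.uint8); cv2.fillConvexPoly(m,hull,255,cv2.LINE_8,4)
    return cv2.resize(m,(w,h),interpolation=cv2.INTER_AREA)/255.
def fit(c,thing,mask,p0,zbase=0.,flat=True):
    P=M[thing]; ys,xs=np.nonzero(mask); x0,y0=max(xs.min()-12,0),max(ys.min()-12,0); x1,y1=xs.max()+12,ys.max()+12
    m=mask[y0:y1,x0:x1].astype(float); h,w=m.shape
    isbox=len(P)==8
    def cost(v):
        x,y=v[0]/100,v[1]/100; t=v[2]/10 if isbox else 0
        Q=P@R.from_euler("z",t).as_matrix().T+[x,y,zbase]
        r=render(c,Q,x0,y0,w,h); return np.abs(r-m).sum()/m.sum()
    best=None
    for t in (np.deg2rad([-60,-30,0,30,60,90]) if isbox else [0]):
        v=np.array([p0[0]*100,p0[1]*100]+([t*10] if isbox else []))
        s=np.vstack([v]+[v+.8*e for e in np.eye(len(v))])
        r=minimize(cost,v,method="Nelder-Mead",options=dict(initial_simplex=s,xatol=.005,fatol=1e-4))
        if best is None or r.fun<best.fun: best=r
    v=best.x
    return v[0]/100,v[1]/100,(np.rad2deg(v[2]/10)%180 if isbox else 0),best.fun
def measure(c,thing,zbase=0.):
    r=spotter.trace(c,thing); s=spotter.spot_in(c,thing)
    if not r or not s: return None
    return [round(float(q),4) for q in fit(c,thing,r[0]["pixels"],s[0]["point"],zbase)]+[r[0]["confidence"],s[0]["confidence"],np.round(np.argwhere(r[0]["pixels"]).mean(0)[::-1]).tolist()]
E
python3 - <<'E'
from fit import *
for n in ["top","scene"]:
    c=camera(n)
    for t in M: print(n,t,measure(c,t))
E
```

```text
top wide_cup_center [0.65, 0.2847, 0.0, 0.0393, 0.77, 0.59, [133.0, 156.0]]
top little_cup_center [0.6269, 0.081, 0.0, 0.0952, 0.68, 0.49, [221.0, 166.0]]
top square_cup_center [0.4448, 0.2867, 1.6055, 0.046, 0.91, 0.75, [131.0, 244.0]]
top oblong_dish_center [0.4556, -0.2753, 154.268, 0.0787, 0.65, 0.88, [374.0, 238.0]]
top large_saucer [0.6388, -0.2924, 0.0, 0.0847, 0.66, 0.63, [376.0, 162.0]]
top small_saucer [0.4463, -0.0812, 0.0, 0.0349, 0.82, 0.69, [290.0, 243.0]]
top square_tray [0.6304, -0.0913, 89.8234, 0.0591, 0.83, 0.91, [293.0, 166.0]]
top oblong_tray [0.4559, 0.0937, 146.539, 0.0268, 0.66, 0.66, [216.0, 239.0]]
top bud_vase [0.5417, -0.1743, 0.0, 0.4866, 0.83, 0.69, [334.0, 200.0]]
top lidded_jar [0.539, 0.1783, 0.0, 0.1939, 0.9, 0.81, [178.0, 203.0]]
scene wide_cup_center [0.649, 0.2836, 0.0, 0.0485, 0.91, 0.87, [374.0, 281.0]]
scene little_cup_center [0.6245, 0.0797, 0.0, 0.0923, 0.9, 0.56, [270.0, 236.0]]
scene square_cup_center [0.4449, 0.2868, 179.2676, 0.0839, 0.84, 0.96, [396.0, 206.0]]
scene oblong_dish_center None
scene large_saucer [0.6363, -0.2919, 0.0, 0.097, 0.94, 0.74, [111.0, 191.0]]
scene small_saucer [0.4465, -0.0811, 0.0, 0.0481, 0.62, 0.56, [236.0, 165.0]]
scene square_tray [0.6299, -0.0912, 89.7576, 0.042, 0.59, 0.86, [193.0, 218.0]]
scene oblong_tray [0.4556, 0.0931, 147.2413, 0.0336, 0.79, 0.97, [304.0, 189.0]]
scene bud_vase [0.5399, -0.1889, 0.0, 0.8003, 0.94, 0.6, [174.0, 172.0]]
scene lidded_jar None
```

Both cameras agree to within about 2 mm and 1°, and the pixel positions and sizes make sense. First is the square cup: I'll write a helper that works out the deltas, then turn the tool to yaw 0.

```bash
cat > go.py <<'E'
import sys, numpy as np
from scipy.spatial.transform import Rotation as R
from workcell import get_obs
# usage: go.py x y z yaw  -> needed tool-frame shift (cm) and turn (deg)
x,y,z,yaw=map(float,sys.argv[1:5]); o=get_obs()
Rt=R.from_euler("xyz",o["tcp_rot"],degrees=True); Rg=R.from_euler("xyz",[180,0,yaw],degrees=True)
print("t",round(o["time"],2),"p",np.round(o["ee_pos"],4),"rot",np.round(o["tcp_rot"],2),"q",np.round(o["q"],1),"open",round(o["opening"],4),"F",np.round(o["wrist_force"],1))
d=np.array([x,y,z])-o["ee_pos"]
print("shift in now-axes cm",np.round(Rt.inv().apply(d)*100,2),"in goal-axes",np.round(Rg.inv().apply(d)*100,2),"turn",np.round((Rt.inv()*Rg).as_rotvec(degrees=True),2))
E
python3 go.py .445 .287 .2 0.4
```

```text
t 2.75 p [0.2191 0.5045 0.2423] rot [-180.     -0.     66.52] q [66.5  5.  10.1 95.1  0.  90. ] open 0.0852 F [ 0.5 -0.3  0.2]
shift in now-axes cm [-10.95  29.38   4.23] in goal-axes [22.43 21.9   4.23] turn [-0.    0.   66.12]
```

play_rows(rows=[[0,[0,0,0],[0,0,8.5]],[0,[0,0,0],[0,0,8.5]],[0,[0,0,0],[0,0,8.5]],[0,[0,0,0],[0,0,8.5]],[0,[0,0,0],[0,0,8.5]],[0,[0,0,0],[0,0,8.5]],[0,[0,0,0],[0,0,8.5]],[0,[0,0,0],[0,0,6.5]],[0,[0,0,0],[0,0,0]]], newtons=40)

```text
time: 3.65
ee_pos: [0.2191, 0.5045, 0.2423]
tcp_rot: [-180.0, 0.0, -0.8]
wrist_force: [-0.5, 0.1, 0.3]
opening: 0.0854
```

```bash
python3 go.py .445 .287 .12 0.4
```

```text
t 3.65 p [0.2191 0.5045 0.2423] rot [-180.     0.    -0.8] q [ 66.5   5.   10.1  95.1   0.  157.3] open 0.0854 F [-0.5  0.1  0.3]
shift in now-axes cm [22.89 21.43 12.23] in goal-axes [22.44 21.9  12.23] turn [-0.   0.  -1.2]
```

play_rows(rows=[[0,[3.2,3.1,0.6],[0,0,0]],[0,[3.2,3.1,0.6],[0,0,0]],[0,[3.2,3.1,0.6],[0,0,0]],[0,[3.2,3.1,0.6],[0,0,0]],[0,[3.2,3.1,0.6],[0,0,0]],[0,[3.2,3.1,0.6],[0,0,0]],[0,[3.2,3.1,0.6],[0,0,0]],[0,[0,0,0],[0,0,0]]])

```text
time: 4.45
ee_pos: [0.4497, 0.2804, 0.198]
tcp_rot: [-179.9, -0.1, 1.3]
wrist_force: [-0.1, 0.6, 0.4]
opening: 0.0857
```

```bash
python3 go.py .445 .287 .12 0.4
python3 - <<'E'
from fit import *
c=camera("wrist"); cv2.imwrite("pics/w1.png",c["img"][:,:,::-1]); print(measure(c,"square_cup_center"))
E
```

```text
t 4.45 p [0.4497 0.2804 0.198 ] rot [-1.7992e+02 -6.0000e-02  1.3000e+00] q [ 31.9   1.4   1.5  89.9   0.  120.6] open 0.0857 F [-0.1  0.6  0.4]
shift in now-axes cm [-0.47 -0.66  7.8 ] in goal-axes [-0.47 -0.66  7.8 ] turn [-0.08 -0.06  0.9 ]
None
```

View pics/w1.png

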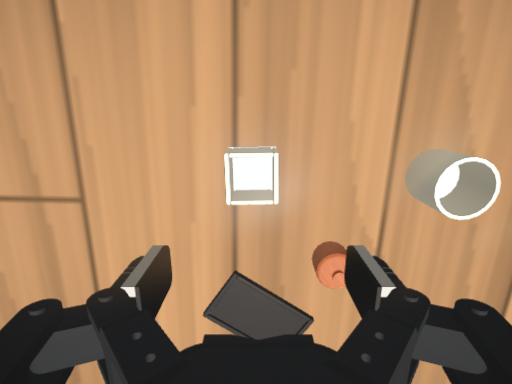

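The wrist view shows the square cup at (252,176), slightly left of the jaw centre column 258. That matches the computed −0.47 cm, so I'll correct and go down.

play_rows(rows=[[0,[-0.47,-0.66,2],[0,0,0.9]],[0,[0,0,4],[0,0,0]],[0,[0,0,4],[0,0,0]],[0,[0,0,3],[0,0,0]],[0,[0,0,2.6],[0,0,0]],[0,[0,0,2],[0,0,0]],[0,[0,0,0],[0,0,0]]])

```text
time: 5.3
ee_pos: [0.4368, 0.3011, 0.0211]
tcp_rot: [-179.5, -0.4, 1.9]
wrist_force: [0.2, -0.6, -0.8]
opening: 0.0854
```

```bash
python3 go.py .445 .287 .022 0.4
```

```text
t 5.3 p [0.4368 0.3011 0.0211] rot [-179.52   -0.37    1.9 ] q [ 34.5   3.5 -16.1  69.8   0.2 122.6] open 0.0854 F [ 0.2 -0.6 -0.8]
shift in now-axes cm [ 0.77  1.44 -0.1 ] in goal-axes [ 0.81  1.42 -0.09] turn [-0.49 -0.37  1.51]
```

Sideways drift showed up during the fast descent. There is still no contact (8 mm clearance on one side), so I'll correct gently.

play_rows(rows=[[0,[0.4,0.7,0],[-0.25,-0.2,0.8]],[0,[0.4,0.7,0],[-0.25,-0.2,0.7]],[0,[0,0,0],[0,0,0]],[0,[0,0,0],[0,0,0]]])

```text
time: 5.7
ee_pos: [0.4464, 0.2891, 0.0256]
tcp_rot: [-179.9, -0.2, 0.6]
wrist_force: [0.5, -0.5, -0.5]
opening: 0.0858
```

```bash
python3 go.py .445 .287 .022 0.4; sleep 1;python3 - <<'E'
from fit import *
c=camera("top"); print(measure(c,"square_cup_center"))
c=camera("scene"); print(measure(c,"square_cup_center"));cv2.imwrite("pics/s2.png",c["img"][:,:,::-1])
E
python3 go.py .445 .287 .022 0.4
```

```text
t 5.7 p [0.4464 0.2891 0.0256] rot [-179.9    -0.18    0.56] q [ 32.9   3.8 -15.2  70.7  -0.  122.4] open 0.0858 F [ 0.5 -0.5 -0.5]
shift in now-axes cm [-0.14  0.21  0.36] in goal-axes [-0.14  0.2   0.36] turn [-0.1  -0.18  0.16]
None
[0.4447, 0.2861, 89.491, 1.8878, 0.91, 0.55, [390.0, 206.0]]
t 6.0 p [0.4456 0.2889 0.0245] rot [-1.7995e+02 -1.0000e-01  5.9000e-01] q [ 33.    3.9 -15.3  70.7  -0.  122.4] open 0.0857 F [-0.1  0.8 -0.3]
shift in now-axes cm [-0.06  0.19  0.25] in goal-axes [-0.06  0.19  0.25] turn [-0.05 -0.1   0.19]
```

View pics/s2.png

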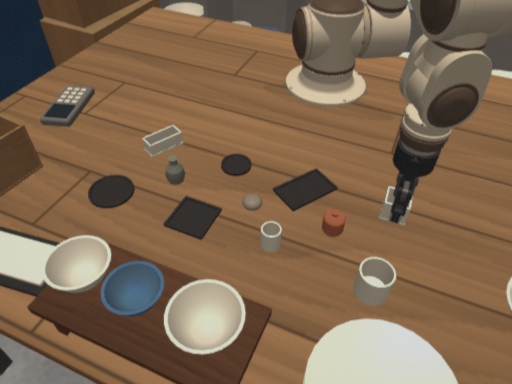

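The fingers straddle the square cup at (396,206) and the cup is undisturbed. Now I'll close.

play_rows(rows=[[0,[0,0.15,0.2],[0,0,0]],[0.2,[0,0,0],[0,0,0]],[0.35,[0,0,0],[0,0,0]],[0.5,[0,0,0],[0,0,0]],[0.8,[0,0,0],[0,0,0]],[1,[0,0,0],[0,0,0]],[1,[0,0,0],[0,0,0]],[1,[0,0,0],[0,0,0]]], newtons=40)

```text
time: 6.8
ee_pos: [0.4455, 0.2873, 0.0223]
tcp_rot: [-180.0, -0.1, 0.6]
wrist_force: [-1.2, -0.4, -0.3]
opening: 0.0514
```

```bash
python3 go.py .445 .287 .022 0.4
```

```text
t 6.8 p [0.4455 0.2873 0.0223] rot [-1.7995e+02 -9.0000e-02  6.0000e-01] q [ 32.8   3.8 -15.6  70.5  -0.  122.2] open 0.0514 F [-1.2 -0.4 -0.3]
shift in now-axes cm [-0.05  0.03  0.03] in goal-axes [-0.05  0.03  0.03] turn [-0.05 -0.09  0.2 ]
```

play_rows(rows=[[1,[0,0,-1],[0,0,0]],[1,[0,0,-2],[0,0,0]],[1,[0,0,-3],[0,0,0]],[1,[0,0,-3],[0,0,0]],[1,[0,0,-2],[0,0,0]],[1,[0,0,-1],[0,0,0]],[1,[0,0,0],[0,0,0]],[1,[0,0,0],[0,0,0]]])

```text
time: 7.6
ee_pos: [0.4439, 0.2864, 0.1476]
tcp_rot: [179.9, 0.1, 0.6]
wrist_force: [-0.3, -0.3, -3.1]
opening: 0.0511
```

```bash
python3 go.py .63 -.091 .13 -0.2
```

```text
t 7.6 p [0.4439 0.2864 0.1476] rot [1.7994e+02 8.0000e-02 6.0000e-01] q [ 32.8   1.2  -4.3  84.6  -0.  122.2] open 0.0511 F [-0.3 -0.3 -3.1]
shift in now-axes cm [18.21 37.93  1.78] in goal-axes [18.74 37.67  1.76] turn [0.06 0.08 0.8 ]
```

play_rows(rows=[[1,[0.8,1.6,0],[0,0,0.8]],[1,[1.5,3.2,0],[0,0,0]],[1,[1.9,3.95,0.2],[0,0,0]],[1,[1.9,3.95,0.2],[0,0,0]],[1,[1.9,3.95,0.2],[0,0,0]],[1,[1.9,3.95,0.2],[0,0,0]],[1,[1.9,3.95,0.2],[0,0,0]],[1,[1.9,3.95,0.2],[0,0,0]],[1,[1.9,3.95,0.2],[0,0,0]],[1,[1.4,2.9,0],[0,0,0]],[1,[0.6,1.2,0],[0,0,0]],[1,[0,0,0],[0,0,0]]])

```text
time: 8.8
ee_pos: [0.6184, -0.0941, 0.1133]
tcp_rot: [179.9, 1.4, -0.0]
wrist_force: [-0.7, 0.0, -2.4]
opening: 0.0517
```

```bash
python3 go.py .63 -.091 .06 -0.2
```

```text
t 8.8 p [ 0.6184 -0.0941  0.1133] rot [ 1.7987e+02  1.4100e+00 -2.0000e-02] q [-8.5 16.1  8.6 83.8 -0.3 81.5] open 0.0517 F [-0.7  0.  -2.4]
shift in now-axes cm [ 1.29 -0.32  5.3 ] in goal-axes [ 1.15 -0.31  5.33] turn [0.14 1.41 0.18]
```

play_rows(rows=[[1,[0,0,0],[0,0,0]],[1,[0.6,-0.15,1],[0.1,0.8,0.1]],[1,[0.5,-0.1,1.5],[0,0.4,0.1]],[1,[0,0,1.5],[0,0,0]],[1,[0,0,1],[0,0,0]],[1,[0,0,0],[0,0,0]],[1,[0,0,0],[0,0,0]]])

```text
time: 9.5
ee_pos: [0.6258, -0.0843, 0.0594]
tcp_rot: [-179.9, 0.4, 0.2]
wrist_force: [0.9, 0.3, -1.3]
opening: 0.0518
```

```bash
python3 go.py .63 -.091 .0295 -0.2
```

```text
t 9.5 p [ 0.6258 -0.0843  0.0594] rot [-1.7992e+02  4.3000e-01  1.6000e-01] q [-7.7 16.8  3.5 77.1  0.  82.2] open 0.0518 F [ 0.9  0.3 -1.3]
shift in now-axes cm [0.44 0.68 2.98] in goal-axes [0.42 0.67 2.99] turn [-0.08  0.43  0.35]
```

play_rows(rows=[[1,[0.2,0.3,0],[0,0.2,0.2]],[1,[0.2,0.3,0],[0,0.2,0.1]],[1,[0,0,0],[0,0,0]],[1,[0,0,0],[0,0,0]],[1,[0,0,0.5],[0,0,0]],[1,[0,0,0.5],[0,0,0]],[1,[0,0,0.5],[0,0,0]],[1,[0,0,0],[0,0,0]],[1,[0,0,0],[0,0,0]]])

```text
time: 10.4
ee_pos: [0.6309, -0.0913, 0.0449]
tcp_rot: [-179.9, -0.1, -0.2]
wrist_force: [0.6, 0.3, -2.9]
opening: 0.0514
```

```bash
python3 go.py .63 -.091 .0295 -0.2
python3 - <<'E'
from fit import *
c=camera("wrist"); cv2.imwrite("pics/w3.png",c["img"][:,:,::-1])
c=camera("scene"); cv2.imwrite("pics/s3.png",cv2.resize(c["img"][130:290,100:300,::-1],None,fx=3,fy=3))
E
```

```text
t 10.4 p [ 0.6309 -0.0913  0.0449] rot [-1.7994e+02 -1.4000e-01 -2.1000e-01] q [-8.3 17.4  2.6 75.1  0.1 81.9] open 0.0514 F [ 0.6  0.3 -2.9]
shift in now-axes cm [-0.09 -0.02  1.54] in goal-axes [-0.09 -0.03  1.54] turn [-0.06 -0.14 -0.01]
```

View pics/w3.png

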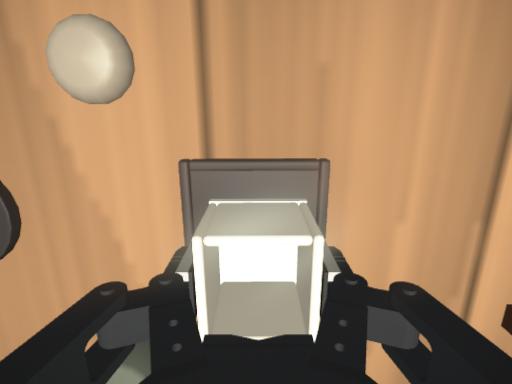

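View pics/s3.png

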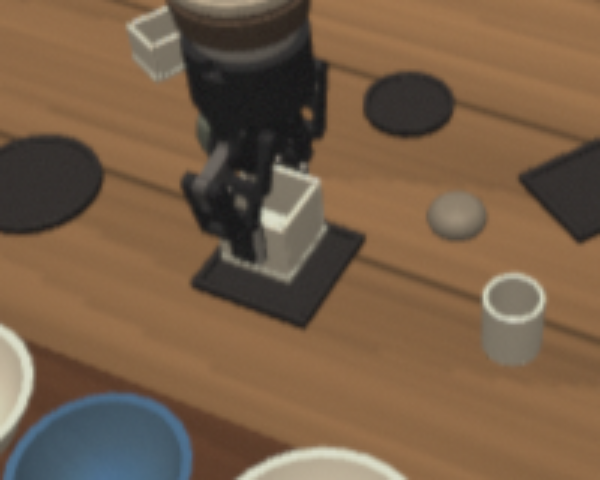

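The cup hangs upright and aligned over the tray, which spans cols 180–328 in the wrist view against cup cols 195–323. I'll lower gently to z≈0.028 and look at the force.

play_rows(rows=[[1,[-0.05,0,0.4],[0,0,0]],[1,[0,0,0.4],[0,0,0]],[1,[0,0,0.4],[0,0,0]],[1,[0,0,0.2],[0,0,0]],[1,[0,0,0],[0,0,0]],[1,[0,0,0],[0,0,0]]])

```text
time: 11.1
ee_pos: [0.6305, -0.0912, 0.0299]
tcp_rot: [-179.9, -0.2, -0.2]
wrist_force: [-0.1, -0.0, -1.1]
opening: 0.0519
```

```bash
python3 go.py .63 -.091 .0275 -0.2
```

```text
t 11.1 p [ 0.6305 -0.0912  0.0299] rot [-1.7995e+02 -1.6000e-01 -2.0000e-01] q [-8.3 17.8  1.4 73.5  0.1 81.9] open 0.0519 F [-0.1 -0.  -1.1]
shift in now-axes cm [-0.05 -0.02  0.24] in goal-axes [-0.05 -0.02  0.24] turn [-0.05 -0.16 -0.  ]
```

play_rows(rows=[[1,[0,0,0.1],[0,0,0]],[1,[0,0,0.1],[0,0,0]],[1,[0,0,0.05],[0,0,0]],[1,[0,0,0],[0,0,0]]])

```text
time: 11.5
ee_pos: [0.6307, -0.0912, 0.0276]
tcp_rot: [-180.0, -0.2, -0.2]
wrist_force: [-0.3, -0.2, -2.2]
opening: 0.0515
```

```bash
python3 go.py .63 -.091 .0275 -0.2
```

```text
t 11.5 p [ 0.6307 -0.0912  0.0276] rot [-179.95   -0.19   -0.2 ] q [-8.3 17.8  1.2 73.2  0.1 81.9] open 0.0515 F [-0.3 -0.2 -2.2]
shift in now-axes cm [-0.07 -0.02  0.01] in goal-axes [-0.07 -0.02  0.01] turn [-0.05 -0.19  0.  ]
```

play_rows(rows=[[1,[0,0,0.06],[0,0,0]],[1,[0,0,0],[0,0,0]],[0.3,[0,0,0],[0,0,0]],[0.2,[0,0,0],[0,0,0]],[0.1,[0,0,0],[0,0,0]],[0,[0,0,0],[0,0,0]],[0,[0,0,0],[0,0,0]],[0,[0,0,0],[0,0,0]],[0,[0,0,-1],[0,0,0]],[0,[0,0,-2],[0,0,0]],[0,[0,0,-3],[0,0,0]],[0,[0,0,0],[0,0,0]]])

```text
time: 12.7
ee_pos: [0.6307, -0.0913, 0.0915]
tcp_rot: [-180.0, -0.2, -0.2]
wrist_force: [0.9, 0.9, 1.0]
opening: 0.0852
```

```bash
python3 go.py .6257 .0804 .15 -0.2
```

```text
t 12.7 p [ 0.6307 -0.0913  0.0915] rot [-179.96   -0.25   -0.2 ] q [-8.3 16.3  6.5 79.9  0.1 81.9] open 0.0852 F [0.9 0.9 1. ]
shift in now-axes cm [ -0.53 -17.17  -5.84] in goal-axes [ -0.56 -17.17  -5.85] turn [-0.04 -0.25  0.  ]
```

play_rows(rows=[[0,[0,0,-2.5],[0,-0.2,0]],[0,[-0.1,-2.5,-2.5],[0,0,0]],[0,[-0.1,-4,-0.5],[0,0,0]],[0,[-0.1,-4,0],[0,0,0]],[0,[-0.1,-3.5,0],[0,0,0]],[0,[-0.1,-2,0],[0,0,0]],[0,[0,-1,0],[0,0,0]],[0,[0,0,0],[0,0,0]],[0,[0,0,0],[0,0,0]]])

```text
time: 13.6
ee_pos: [0.6266, 0.0832, 0.1527]
tcp_rot: [-179.9, -0.3, -0.4]
wrist_force: [0.9, -0.6, 0.2]
opening: 0.0855
```

```bash
python3 go.py .6257 .0804 .08 -0.2
python3 - <<'E'
from fit import *
c=camera("wrist"); cv2.imwrite("pics/w4.png",c["img"][:,:,::-1]); print(measure(c,"little_cup_center"))
c=camera("top"); print(measure(c,"square_cup_center",.005))
c=camera("scene"); print(measure(c,"square_cup_center",.005))
E
```

```text
t 13.6 p [0.6266 0.0832 0.1527] rot [-179.95   -0.3    -0.35] q [ 7.6 15.2 11.8 86.3  0.  97.9] open 0.0855 F [ 0.9 -0.6  0.2]
shift in now-axes cm [-0.13  0.28  7.27] in goal-axes [-0.09  0.28  7.27] turn [-0.05 -0.3  -0.15]
[0.6242, 0.0784, 0.0, 0.0309, 0.74, 0.61, [255.0, 196.0]]
[0.6328, -0.0909, 89.5802, 0.0689, 0.66, 0.94, [294.0, 162.0]]
None
```

View pics/w4.png

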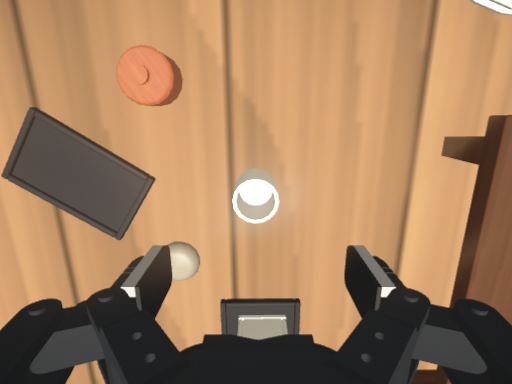

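The square cup reads (0.633,−0.091) against its tray (0.630,−0.091), which is good. The wrist view shows the little cup at (255,197), between the jaws. I'll take (0.625,0.0795).

play_rows(rows=[[0,[-0.15,0.35,0],[0,-0.2,0]],[0,[0,0,0],[0,0,0]],[0,[0,0,2],[0,0,0]],[0,[0,0,3],[0,0,0]],[0,[0,0,3],[0,0,0]],[0,[0,0,2],[0,0,0]],[0,[0,0,0],[0,0,0]],[0,[0,0,0],[0,0,0]]])

```text
time: 14.85
ee_pos: [0.6259, 0.0789, 0.0514]
tcp_rot: [-179.9, -0.3, -0.4]
wrist_force: [0.7, -0.7, 0.4]
opening: 0.0855
```

```bash
python3 go.py .625 .0795 .022 0
```

```text
t 14.85 p [0.6259 0.0789 0.0514] rot [-179.91   -0.25   -0.43] q [ 7.2 16.2  1.9 75.4  0.1 97.6] open 0.0855 F [ 0.7 -0.7  0.4]
shift in now-axes cm [-0.1  -0.05  2.94] in goal-axes [-0.09 -0.06  2.94] turn [-0.08 -0.25 -0.43]
```

play_rows(rows=[[0,[-0.1,-0.05,1],[0,-0.2,0]],[0,[0,0,1.2],[0,0,0]],[0,[0,0,0.7],[0,0,0]],[0,[0,0,0],[0,0,0]],[0.3,[0,0,0],[0,0,0]],[0.45,[0,0,0],[0,0,0]],[0.6,[0,0,0],[0,0,0]],[0.8,[0,0,0],[0,0,0]],[1,[0,0,0],[0,0,0]],[1,[0,0,0],[0,0,0]],[1,[0,0,0],[0,0,0]]], newtons=35)

```text
time: 15.95
ee_pos: [0.6273, 0.0798, 0.0248]
tcp_rot: [-179.9, -0.4, -0.4]
wrist_force: [0.1, 0.1, -0.9]
opening: 0.0384
```

```bash
python3 go.py .625 .0795 .022 0
```

```text
t 15.95 p [0.6273 0.0798 0.0248] rot [-179.86   -0.4    -0.43] q [ 7.2 17.  -0.1 72.4  0.1 97.6] open 0.0384 F [ 0.1  0.1 -0.9]
shift in now-axes cm [-0.24  0.03  0.28] in goal-axes [-0.23  0.03  0.28] turn [-0.13 -0.4  -0.43]
```

play_rows(rows=[[1,[0,0,-1],[0,0,0]],[1,[0,0,-2],[0,0,0]],[1,[0,0,-3],[0,0,0]],[1,[0,0,-3],[0,0,0]],[1,[0,0,-2],[0,0,0]],[1,[0,0,-1],[0,0,0]],[1,[0,0,0],[0,0,0]],[1,[0,0,0],[0,0,0]]])

```text
time: 16.75
ee_pos: [0.6256, 0.0794, 0.1515]
tcp_rot: [-179.9, -0.3, -0.4]
wrist_force: [-0.4, 0.5, -0.4]
opening: 0.0383
```

```bash
python3 go.py .4464 -.0811 .12 0
```

```text
t 16.75 p [0.6256 0.0794 0.1515] rot [-179.87   -0.34   -0.42] q [ 7.2 14.9 11.3 86.1  0.1 97.6] open 0.0383 F [-0.4  0.5 -0.4]
shift in now-axes cm [-17.82  16.19   3.01] in goal-axes [-17.92  16.05   3.15] turn [-0.13 -0.35 -0.42]
```

play_rows(rows=[[1,[-1,0.9,0],[0,-0.3,-0.4]],[1,[-2.2,2,0],[0,0,0]],[1,[-3,2.7,0.5],[0,0,0]],[1,[-3,2.7,0.5],[0,0,0]],[1,[-3,2.7,0.5],[0,0,0]],[1,[-2.6,2.3,0.5],[0,0,0]],[1,[-1.7,1.6,0],[0,0,0]],[1,[-0.9,0.8,0],[0,0,0]],[1,[0,0,0],[0,0,0]],[1,[0,0,0],[0,0,0]]])

```text
time: 17.75
ee_pos: [0.4355, -0.0842, 0.1183]
tcp_rot: [-179.8, 1.0, 0.1]
wrist_force: [0.2, -0.8, -0.8]
opening: 0.0386
```

```bash
python3 go.py .4464 -.0811 .06 0
```

```text
t 17.75 p [ 0.4355 -0.0842  0.1183] rot [-1.7983e+02  1.0400e+00  1.3000e-01] q [-10.9  -9.2 -17.4  82.9  -0.   78.9] open 0.0386 F [ 0.2 -0.8 -0.8]
shift in now-axes cm [ 1.19 -0.29  5.81] in goal-axes [ 1.09 -0.31  5.83] turn [-0.17  1.04  0.13]
```

play_rows(rows=[[1,[0.6,-0.15,0],[-0.1,0.5,0.1]],[1,[0.5,-0.15,0],[0,0.5,0]],[1,[0,0,0],[0,0,0]],[1,[0,0,1.5],[0,0,0]],[1,[0,0,2],[0,0,0]],[1,[0,0,1.5],[0,0,0]],[1,[0,0,0.8],[0,0,0]],[1,[0,0,0],[0,0,0]],[1,[0,0,0],[0,0,0]]])

```text
time: 18.65
ee_pos: [0.4519, -0.0772, 0.0583]
tcp_rot: [-179.9, -0.1, 0.4]
wrist_force: [-0.1, 0.5, -0.8]
opening: 0.0381
```

```bash
python3 go.py .4464 -.0811 .033 0
python3 - <<'E'
from fit import *
c=camera("wrist"); cv2.imwrite("pics/w5.png",c["img"][:,:,::-1])
E
```

```text
t 18.65 p [ 0.4519 -0.0772  0.0583] rot [-1.7991e+02 -1.1000e-01  4.2000e-01] q [ -9.8  -7.2 -22.3  74.8   0.1  79.8] open 0.0381 F [-0.1  0.5 -0.8]
shift in now-axes cm [-0.55  0.39  2.53] in goal-axes [-0.55  0.39  2.53] turn [-0.09 -0.11  0.42]
```

View pics/w5.png

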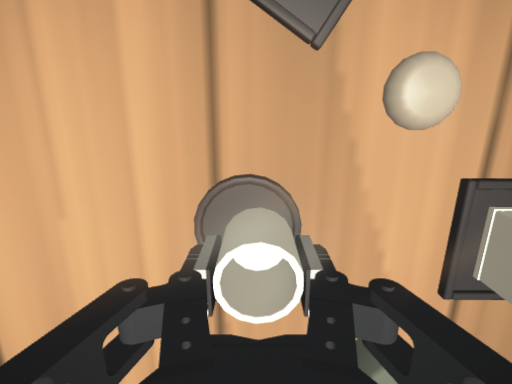

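The little cup at (258,280) hangs upright and is about 5 mm right of the saucer centre (247,225), as computed. I'll correct and lower.

play_rows(rows=[[1,[-0.3,0.2,0],[0,-0.1,0.2]],[1,[-0.2,0.2,0],[0,0,0.2]],[1,[0,0,0],[0,0,0]],[1,[0,0,0],[0,0,0]],[1,[0,0,0.6],[0,0,0]],[1,[0,0,0.6],[0,0,0]],[1,[0,0,0.6],[0,0,0]],[1,[0,0,0.4],[0,0,0]],[1,[0,0,0],[0,0,0]],[1,[0,0,0],[0,0,0]]])

```text
time: 19.7
ee_pos: [0.4473, -0.0819, 0.0359]
tcp_rot: [-179.9, -0.1, -0.0]
wrist_force: [-0.3, 0.3, -0.6]
opening: 0.0384
```

```bash
python3 go.py .4464 -.0811 .0298 0
```

```text
t 19.7 p [ 0.4473 -0.0819  0.0359] rot [-1.7994e+02 -1.4000e-01 -3.0000e-02] q [-10.4  -7.  -24.7  72.3   0.1  79.6] open 0.0384 F [-0.3  0.3 -0.6]
shift in now-axes cm [-0.09 -0.08  0.61] in goal-axes [-0.09 -0.08  0.61] turn [-0.06 -0.14 -0.03]
```

play_rows(rows=[[1,[-0.05,-0.05,0.2],[0,0,0]],[1,[0,0,0.2],[0,0,0]],[1,[0,0,0.15],[0,0,0]],[1,[0,0,0.05],[0,0,0]],[1,[0,0,0],[0,0,0]],[1,[0,0,0],[0,0,0]]])

```text
time: 20.3
ee_pos: [0.4471, -0.0813, 0.0299]
tcp_rot: [-179.9, -0.2, -0.0]
wrist_force: [1.1, 0.3, -1.2]
opening: 0.0386
```

```bash
python3 go.py .4464 -.0811 .0298 0
```

```text
t 20.3 p [ 0.4471 -0.0813  0.0299] rot [-1.7994e+02 -1.8000e-01 -3.0000e-02] q [-10.4  -6.9 -25.2  71.5   0.1  79.7] open 0.0386 F [ 1.1  0.3 -1.2]
shift in now-axes cm [-0.07 -0.02  0.01] in goal-axes [-0.07 -0.02  0.01] turn [-0.06 -0.18 -0.03]
```

play_rows(rows=[[1,[0,0,0.05],[0,0,0]],[0.5,[0,0,0],[0,0,0]],[0.35,[0,0,0],[0,0,0]],[0.2,[0,0,0],[0,0,0]],[0.1,[0,0,0],[0,0,0]],[0,[0,0,0],[0,0,0]],[0,[0,0,0],[0,0,0]],[0,[0,0,0],[0,0,0]],[0,[0,0,-1],[0,0,0]],[0,[0,0,-3],[0,0,0]],[0,[0,0,-4],[0,0,0]],[0,[0,0,-3],[0,0,0]]])

```text
time: 21.5
ee_pos: [0.4443, -0.081, 0.1409]
tcp_rot: [-179.9, 0.2, -0.0]
wrist_force: [1.7, -1.3, -0.4]
opening: 0.0855
```

play_rows(rows=[[0,[0,0,-1],[0,0,-4]],[0,[0,0,0],[0,0,-8.5]],[0,[0,0,0],[0,0,-8.5]],[0,[0,0,0],[0,0,-8.5]],[0,[0,0,0],[0,0,-8.5]],[0,[0,0,0],[0,0,-8.5]],[0,[0,0,0],[0,0,-8.5]],[0,[0,0,0],[0,0,-6]],[0,[0,0,0],[0,0,-3]],[0,[0,0,0],[0,0,0]],[0,[0,0,0],[0,0,0]]])

```text
time: 22.6
ee_pos: [0.447, -0.0815, 0.1666]
tcp_rot: [179.3, -0.3, 65.4]
wrist_force: [0.2, -0.4, -0.3]
opening: 0.0854
```

```bash
python3 go.py .4556 -.2753 .15 64.3
python3 - <<'E'
from fit import *
c=camera("top"); print(measure(c,"little_cup_center",.005)); print(measure(c,"oblong_dish_center"))
c=camera("scene"); print(measure(c,"little_cup_center",.005)); print(measure(c,"oblong_dish_center"))
E
```

```text
t 22.6 p [ 0.447  -0.0815  0.1666] rot [179.35  -0.26  65.37] q [-10.4  -9.7 -12.5  86.5   0.1  14.2] open 0.0854 F [ 0.2 -0.4 -0.3]
shift in now-axes cm [-17.26   8.84   1.68] in goal-axes [-17.09   9.18   1.66] turn [ 0.65 -0.26  1.07]
None
None
[0.4461, -0.0824, 0.0, 0.1113, 0.94, 0.85, [235.0, 157.0]]
[0.4556, -0.2752, 151.5584, 0.0575, 0.73, 0.71, [162.0, 141.0]]
```

The little cup reads (0.446,−0.082), centred. Now over to the oblong dish at (0.4556,−0.2753), yaw ≈153°.

play_rows(rows=[[0,[-1.2,0.6,0],[0.3,0,1]],[0,[-2.5,1.3,0],[0.3,-0.2,1]],[0,[-3.5,1.8,0],[0,0,0.3]],[0,[-3.5,1.8,0.5],[0,0,0]],[0,[-3,1.6,0.5],[0,0,0]],[0,[-2,1,0.5],[0,0,0]],[0,[-1,0.5,0],[0,0,0]],[0,[0,0,0],[0,0,0]],[0,[0,0,0],[0,0,0]]])

```text
time: 24.0
ee_pos: [0.4482, -0.2809, 0.15]
tcp_rot: [-179.9, -0.1, 62.8]
wrist_force: [-0.7, -0.1, 0.1]
opening: 0.0857
```

```bash
python3 - <<'E'
from fit import *
c=camera("wrist"); cv2.imwrite("pics/w6.png",c["img"][:,:,::-1]); print(measure(c,"oblong_dish_center"))
c=camera("top");print(measure(c,"little_cup_center",.005))
E
python3 go.py .4556 -.2753 .06 63.3
```

```text
[0.4522, -0.2776, 153.261, 0.023, 0.58, 0.7, [265.0, 192.0]]
[0.4486, -0.0811, 0.0, 0.054, 0.63, 0.55, [291.0, 242.0]]
t 24.3 p [ 0.4486 -0.2803  0.1503] rot [-1.7999e+02 -6.0000e-02  6.2880e+01] q [-32.    1.3  -4.   84.8   0.1  -4.9] open 0.0856 F [-0.1  0.1 -0.3]
shift in now-axes cm [0.75 0.39 9.03] in goal-axes [0.76 0.4  9.03] turn [-0.01 -0.06 -0.42]
```

View pics/w6.png

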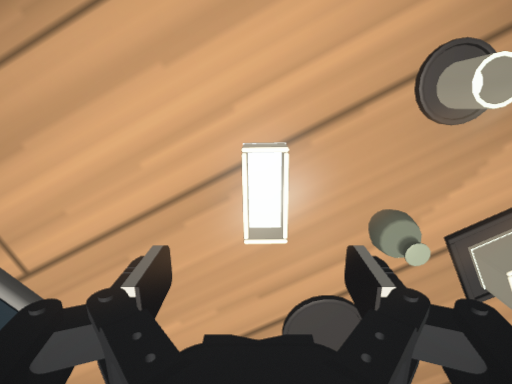

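The wrist view shows the dish at (265,193), aligned with the tool, and the vase at (395,235), well outside the right finger. I'll centre, settle and go down.

play_rows(rows=[[0,[0.35,0.2,0],[0,0,-0.2]],[0,[0.3,0.15,0],[0,0,-0.2]],[0,[0,0,0],[0,0,0]],[0,[0,0,0],[0,0,0]],[0,[0,0,2],[0,0,0]],[0,[0,0,3],[0,0,0]],[0,[0,0,2.5],[0,0,0]],[0,[0,0,1.5],[0,0,0]],[0,[0,0,0],[0,0,0]],[0,[0,0,0],[0,0,0]]])

```text
time: 25.3
ee_pos: [0.4565, -0.2747, 0.0591]
tcp_rot: [179.8, -0.0, 63.4]
wrist_force: [0.6, 0.9, -0.1]
opening: 0.0854
```

```bash
python3 go.py .4545 -.276 .015 63.3
```

```text
t 25.3 p [ 0.4565 -0.2747  0.0591] rot [ 1.7984e+02 -5.0000e-02  6.3440e+01] q [-31.1   3.  -12.4  74.5   0.1  -4.5] open 0.0854 F [ 0.6  0.9 -0.1]
shift in now-axes cm [-0.2  -0.13  4.4 ] in goal-axes [-0.2  -0.12  4.41] turn [ 0.16 -0.05  0.14]
```

play_rows(rows=[[0,[-0.2,-0.1,0],[0.1,0,0.1]],[0,[0,0,0],[0,0,0]],[0,[0,0,1.2],[0,0,0]],[0,[0,0,1.4],[0,0,0]],[0,[0,0,1.1],[0,0,0]],[0,[0,0,0.6],[0,0,0]],[0,[0,0,0],[0,0,0]],[0,[0,0,0],[0,0,0]]])

```text
time: 26.1
ee_pos: [0.4555, -0.2769, 0.0145]
tcp_rot: [179.8, -0.0, 63.3]
wrist_force: [-0.3, 0.6, -0.1]
opening: 0.0853
```

```bash
python3 go.py .4545 -.276 .015 63.3
```

```text
t 26.1 p [ 0.4555 -0.2769  0.0145] rot [ 1.7978e+02 -3.0000e-02  6.3320e+01] q [-31.3   4.4 -15.9  69.5   0.1  -4.6] open 0.0853 F [-0.3  0.6 -0.1]
shift in now-axes cm [ 0.03 -0.13 -0.05] in goal-axes [ 0.03 -0.13 -0.05] turn [ 0.22 -0.03  0.02]
```

play_rows(rows=[[0,[0,-0.1,-0.1],[0.2,0,0]],[0.3,[0,0,0],[0,0,0]],[0.45,[0,0,0],[0,0,0]],[0.6,[0,0,0],[0,0,0]],[0.8,[0,0,0],[0,0,0]],[1,[0,0,0],[0,0,0]],[1,[0,0,0],[0,0,0]],[1,[0,0,0],[0,0,0]]], newtons=40)

```text
time: 26.9
ee_pos: [0.4553, -0.2768, 0.017]
tcp_rot: [179.9, -0.0, 63.3]
wrist_force: [0.3, -0.2, 0.6]
opening: 0.0395
```

```bash
python3 go.py .4545 -.276 .015 63.3
python3 - <<'E'
from fit import *
c=camera("wrist"); cv2.imwrite("pics/w7.png",c["img"][:,:,::-1])
E
```

```text
t 26.9 p [ 0.4553 -0.2768  0.017 ] rot [ 1.7988e+02 -2.0000e-02  6.3320e+01] q [-31.3   4.4 -15.6  69.9   0.   -4.6] open 0.0395 F [ 0.3 -0.2  0.6]
shift in now-axes cm [ 0.04 -0.11  0.2 ] in goal-axes [ 0.04 -0.11  0.2 ] turn [ 0.12 -0.02  0.02]
```

View pics/w7.png

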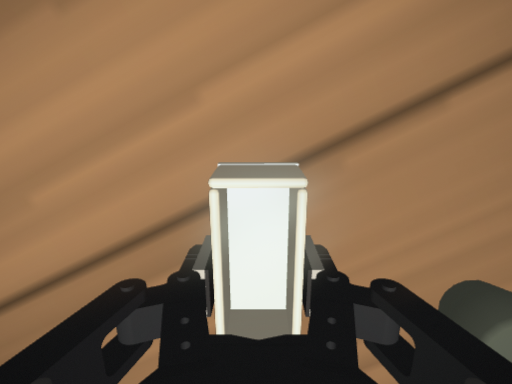

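The dish is held evenly by its long walls (jaw cols 210–307). I'll lift.

play_rows(rows=[[1,[0,0,-1],[0,0,0]],[1,[0,0,-2],[0,0,0]],[1,[0,0,-3],[0,0,0]],[1,[0,0,-3],[0,0,0]],[1,[0,0,-2],[0,0,1.6]],[1,[0,0,-1],[0,0,1.6]],[1,[0,0,0],[0,0,1.6]],[1,[0,0,0],[0,0,1.5]],[1,[0,0,0],[0,0,0]],[1,[0,0,0],[0,0,0]]])

```text
time: 27.95
ee_pos: [0.4532, -0.2756, 0.141]
tcp_rot: [-179.8, -0.0, 56.6]
wrist_force: [-0.7, -0.5, -1.9]
opening: 0.0397
```

```bash
python3 go.py .4557 .0934 .12 57
```

```text
t 27.95 p [ 0.4532 -0.2756  0.141 ] rot [-1.7982e+02 -4.0000e-02  5.6630e+01] q [-31.3   1.7  -4.6  83.9   0.    2. ] open 0.0397 F [-0.7 -0.5 -1.9]
shift in now-axes cm [ 30.95 -20.08   2.18] in goal-axes [ 31.08 -19.89   2.1 ] turn [-0.18 -0.04 -0.37]
```

play_rows(rows=[[1,[1.2,-0.8,0],[0,0,-0.4]],[1,[2.5,-1.6,0],[0,0,0]],[1,[3.5,-2.3,0.2],[0,0,0]],[1,[3.5,-2.3,0.2],[0,0,0]],[1,[3.5,-2.3,0.2],[0,0,0]],[1,[3.5,-2.3,0.2],[0,0,0]],[1,[3.5,-2.3,0.2],[0,0,0]],[1,[3.5,-2.3,0.2],[0,0,0]],[1,[3.1,-2,0],[0,0,0]],[1,[2,-1.4,0],[0,0,0]],[1,[1,-0.6,0],[0,0,0]],[1,[0,0,0],[0,0,0]]])

```text
time: 29.15
ee_pos: [0.4424, 0.1131, 0.1221]
tcp_rot: [-179.2, 0.1, 57.4]
wrist_force: [-0.8, -1.2, -1.1]
opening: 0.0393
```

```bash
python3 go.py .4557 .0934 .05 57
```

```text
t 29.15 p [0.4424 0.1131 0.1221] rot [-1.7918e+02  1.1000e-01  5.7410e+01] q [ 14.   -7.9 -15.8  82.7   0.5  46.6] open 0.0393 F [-0.8 -1.2 -1.1]
shift in now-axes cm [-0.93  2.28  7.18] in goal-axes [-0.93  2.19  7.21] turn [-0.82  0.11  0.41]
```

play_rows(rows=[[1,[0,0,0],[0,0,0]],[1,[-0.4,0.9,0],[-0.3,0,0.2]],[1,[-0.4,0.9,0],[-0.3,0,0.2]],[1,[-0.1,0.3,0],[-0.2,0,0]],[1,[0,0,0],[0,0,0]],[1,[0,0,0],[0,0,0]],[1,[0,0,1],[0,0,0]],[1,[0,0,2],[0,0,0]],[1,[0,0,2],[0,0,0]],[1,[0,0,1.5],[0,0,0]],[1,[0,0,0],[0,0,0]],[1,[0,0,0],[0,0,0]]])

```text
time: 30.35
ee_pos: [0.4549, 0.0895, 0.0516]
tcp_rot: [-180.0, 0.2, 56.8]
wrist_force: [-0.2, -0.2, -0.4]
opening: 0.0392
```

```bash
python3 go.py .4557 .0934 .03 57;  python3 - <<'E'
from fit import *
c=camera("wrist"); cv2.imwrite("pics/w8.png",c["img"][:,:,::-1])
E
```

```text
t 30.35 p [0.4549 0.0895 0.0516] rot [-179.99    0.21   56.8 ] q [ 11.2  -6.  -22.   74.2  -0.1  44.4] open 0.0392 F [-0.2 -0.2 -0.4]
shift in now-axes cm [ 0.38 -0.14  2.16] in goal-axes [ 0.37 -0.14  2.16] turn [-0.01  0.21 -0.2 ]
```

View pics/w8.png

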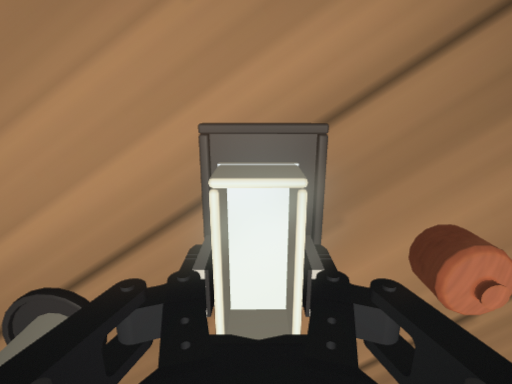

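The dish is parallel to the tray (tray centre col 264, dish col 258), so a 3–4 mm shift to +x remains. I'll correct and lower.

play_rows(rows=[[1,[0.2,-0.1,0],[0,0.2,-0.1]],[1,[0.2,-0.05,0],[0,0,-0.1]],[1,[0,0,0],[0,0,0]],[1,[0,0,0],[0,0,0]],[1,[0,0,0.6],[0,0,0]],[1,[0,0,0.6],[0,0,0]],[1,[0,0,0.5],[0,0,0]],[1,[0,0,0.3],[0,0,0]],[1,[0,0,0],[0,0,0]],[1,[0,0,0],[0,0,0]]])

```text
time: 31.4
ee_pos: [0.457, 0.0944, 0.0318]
tcp_rot: [179.9, -0.1, 57.0]
wrist_force: [-0.2, 1.0, -0.5]
opening: 0.0397
```

```bash
python3 go.py .4557 .0934 .022 57
```

```text
t 31.4 p [0.457  0.0944 0.0318] rot [ 1.799e+02 -1.200e-01  5.704e+01] q [ 11.7  -5.3 -23.5  71.6   0.   44.6] open 0.0397 F [-0.2  1.  -0.5]
shift in now-axes cm [-0.15 -0.05  0.98] in goal-axes [-0.15 -0.05  0.98] turn [ 0.1  -0.12  0.04]
```

play_rows(rows=[[1,[-0.1,-0.05,0.2],[0.1,-0.1,0]],[1,[0,0,0.2],[0,0,0]],[1,[0,0,0.2],[0,0,0]],[1,[0,0,0.2],[0,0,0]],[1,[0,0,0.1],[0,0,0]],[1,[0,0,0],[0,0,0]],[1,[0,0,0],[0,0,0]]])

```text
time: 32.1
ee_pos: [0.4562, 0.0938, 0.0224]
tcp_rot: [180.0, -0.0, 57.0]
wrist_force: [-0.1, 0.3, -1.8]
opening: 0.0392
```

```bash
python3 go.py .4557 .0934 .022 57
```

```text
t 32.1 p [0.4562 0.0938 0.0224] rot [ 1.7998e+02 -4.0000e-02  5.7030e+01] q [ 11.6  -4.9 -24.3  70.6   0.   44.6] open 0.0392 F [-0.1  0.3 -1.8]
shift in now-axes cm [-0.06 -0.02  0.04] in goal-axes [-0.06 -0.02  0.04] turn [ 0.02 -0.04  0.03]
```

play_rows(rows=[[1,[0,0,0.04],[0,0,0]],[0.5,[0,0,0],[0,0,0]],[0.35,[0,0,0],[0,0,0]],[0.2,[0,0,0],[0,0,0]],[0.1,[0,0,0],[0,0,0]],[0,[0,0,0],[0,0,0]],[0,[0,0,0],[0,0,0]],[0,[0,0,0],[0,0,0]],[0,[0,0,-1],[0,0,0]],[0,[0,0,-3],[0,0,0]],[0,[0,0,-4],[0,0,0]],[0,[0,0,-4],[0,0,0]]])

```text
time: 33.3
ee_pos: [0.4533, 0.0931, 0.1428]
tcp_rot: [-179.7, 0.3, 57.0]
wrist_force: [0.6, 0.6, 0.2]
opening: 0.0853
```

play_rows(rows=[[0,[0,0,-1],[0,0,-4]],[0,[0,0,0],[0,0,-8.5]],[0,[0,0,0],[0,0,-8.5]],[0,[0,0,0],[0,0,-8.5]],[0,[0,0,0],[0,0,-8.5]],[0,[0,0,0],[0,0,-8.5]],[0,[0,0,0],[0,0,-6]],[0,[0,0,0],[0,0,-3]],[0,[0,0,0],[0,0,0]],[0,[0,0,0],[0,0,0]]])

```text
time: 34.3
ee_pos: [0.4563, 0.0938, 0.1691]
tcp_rot: [179.4, 0.1, 113.8]
wrist_force: [-0.3, 0.5, -0.7]
opening: 0.0853
```

```bash
python3 go.py .6495 .284 .16 113
python3 - <<'E'
from fit import *
c=camera("top"); print(measure(c,"oblong_dish_center",.005)); print(measure(c,"wide_cup_center"))
c=camera("scene"); print(measure(c,"oblong_dish_center",.005)); print(measure(c,"wide_cup_center"))
cv2.imwrite("pics/s9.png",c["img"][:,:,::-1])
E
```

```text
t 34.3 p [0.4563 0.0938 0.1691] rot [1.7944e+02 1.1000e-01 1.1383e+02] q [ 11.6  -8.  -10.7  86.7   0.  -12.2] open 0.0853 F [-0.3  0.5 -0.7]
shift in now-axes cm [ 9.6  25.34  1.14] in goal-axes [ 9.96 25.21  0.91] turn [0.56 0.11 0.83]
None
[0.6502, 0.2847, 0.0, 0.0615, 0.63, 0.91, [133.0, 156.0]]
[0.4559, 0.0961, 149.8522, 0.0963, 0.63, 0.9, [306.0, 183.0]]
[0.6493, 0.2838, 0.0, 0.0536, 0.95, 0.65, [374.0, 282.0]]
```

View pics/s9.png

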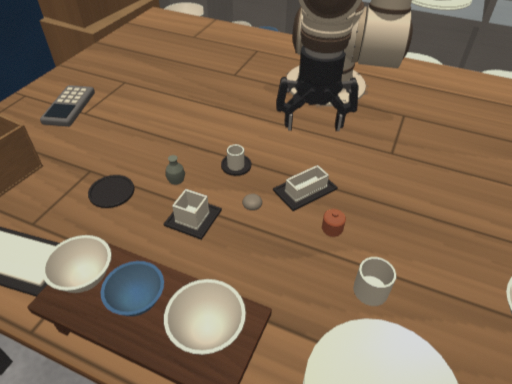

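Three pieces are seated: square cup (191,213), little cup (236,160), dish (306,185). Vase and jar are untouched. Now the wide cup at (374,282).

play_rows(rows=[[0,[0.6,1.4,0],[0.3,0,0.4]],[0,[1,2.7,0],[0.3,0,0.4]],[0,[1.5,4,0],[0,0,0]],[0,[1.5,4,0],[0,0,0]],[0,[1.5,4,0],[0,0,0]],[0,[1.4,3.8,0],[0,0,0]],[0,[1,2.8,0],[0,0,0]],[0,[0.6,1.5,0],[0,0,0]],[0,[0.3,0.8,0],[0,0,0]],[0,[0,0,0],[0,0,0]],[0,[0,0,0],[0,0,0]]])

```text
time: 35.9
ee_pos: [0.6564, 0.2859, 0.1646]
tcp_rot: [-179.8, 0.1, 112.9]
wrist_force: [0.4, -0.3, -0.6]
opening: 0.085
```

```bash
python3 go.py .6497 .2843 .08 113
python3 - <<'E'
from fit import *
c=camera("wrist"); print(measure(c,"wide_cup_center"))
cv2.imwrite("pics/w10.png",c["img"][:,:,::-1])
E
```

```text
t 35.9 p [0.6564 0.2859 0.1646] rot [-1.7980e+02  1.5000e-01  1.1294e+02] q [23.6 28.5 30.4 92.1 -0.1  0.7] open 0.085 F [ 0.4 -0.3 -0.6]
shift in now-axes cm [ 0.13 -0.65  8.47] in goal-axes [ 0.11 -0.68  8.46] turn [-0.2   0.15 -0.06]
[0.648, 0.2822, 0.0, 0.0211, 0.77, 0.95, [259.0, 184.0]]
```

View pics/w10.png

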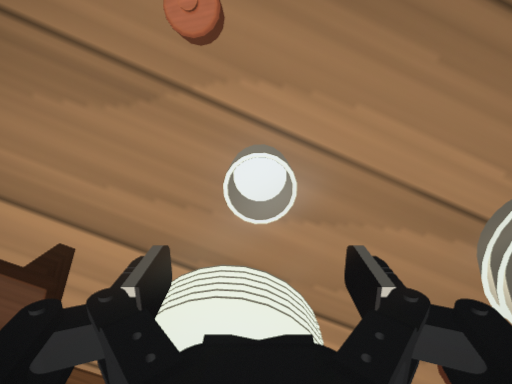

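The cup is at (259,187) between the jaws, and the plate stack's near edge is at about (230,268). I'll check the stack's clearance from the gripper body before going down.

Run:
```python
from fit import *
def ray(c,u,v,z):
    d=R.from_euler("xyz",c["orientation"],degrees=True).apply(np.linalg.inv(c["intrinsics"])@[u,v,1]); p=np.array(c["xyz"]); return (p+d*(z-p[2])/d[2])[:2]
w=camera("wrist"); t=camera("top"); cv2.imwrite("pics/t10.png",cv2.resize(t["img"][0:200,20:240,::-1],None,fx=3,fy=3))
cv2.imwrite("pics/w10b.png",cv2.resize(w["img"][240:384,100:400,::-1],None,fx=2.5,fy=2.5))
s=camera("scene"); cv2.imwrite("pics/s10.png",s["img"][:,:,::-1])
for z in (0,.03,.06,.09): print(z,"wrist edge",ray(w,230,268,z))
```

```text
0 wrist edge [0.76136733 0.29388182]
0.03 wrist edge [0.74410787 0.29015959]
0.06 wrist edge [0.7268484  0.28643737]
0.09 wrist edge [0.70958894 0.28271514]
```

View pics/t10.png

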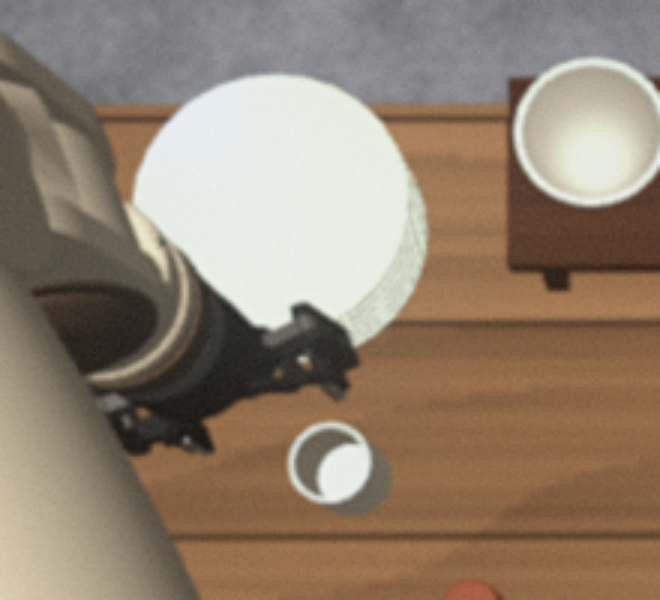

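View pics/w10b.png

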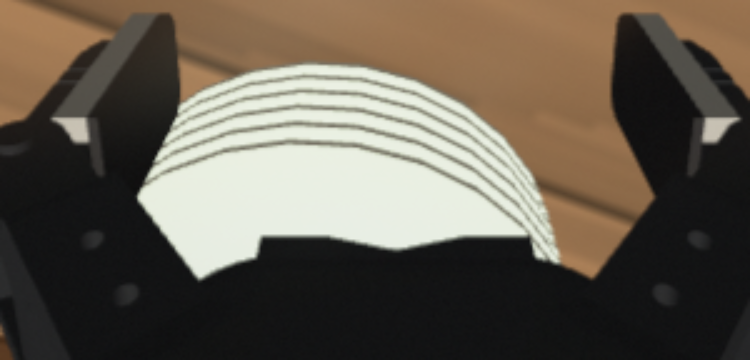

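View pics/s10.png

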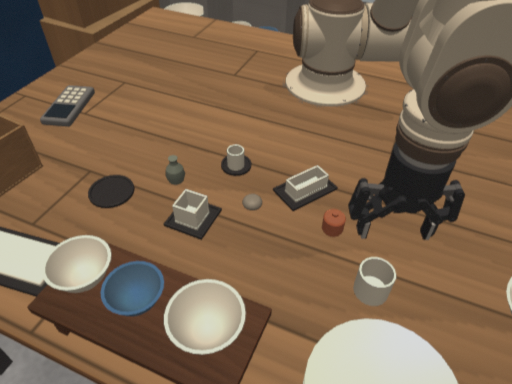

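The stack edge is about 0.11 m from the cup axis, while the body's half-width is at most 43 mm, so it clears. Going down on (0.6492,0.2835).

```bash
python3 go.py .6492 .2835 .03 113
```

```text
t 36.2 p [0.6564 0.2856 0.1657] rot [-1.7988e+02  1.4000e-01  1.1291e+02] q [23.6 28.4 30.4 92.1 -0.1  0.7] open 0.0853 F [-0.2  0.4 -0.2]
shift in now-axes cm [ 0.12 -0.72 13.57] in goal-axes [ 0.08 -0.74 13.57] turn [-0.12  0.14 -0.09]
```

play_rows(rows=[[0,[0.05,-0.35,0],[-0.1,0.1,0]],[0,[0.05,-0.35,0],[0,0,0]],[0,[0,0,0],[0,0,0]],[0,[0,0,0],[0,0,0]],[0,[0,0,2],[0,0,0]],[0,[0,0,3],[0,0,0]],[0,[0,0,2],[0,0,0]],[0,[0,0,1],[0,0,0]],[0,[0,0,0],[0,0,0]],[0,[0,0,0],[0,0,0]]])

```text
time: 37.2
ee_pos: [0.6495, 0.2834, 0.0867]
tcp_rot: [179.7, 0.0, 112.9]
wrist_force: [-0.0, 0.4, 0.3]
opening: 0.0858
```

```bash
python3 go.py .6492 .2835 .03 113
```

```text
t 37.2 p [0.6495 0.2834 0.0867] rot [1.7972e+02 3.0000e-02 1.1288e+02] q [23.6 26.5 19.1 82.3 -0.   0.7] open 0.0858 F [-0.   0.4  0.3]
shift in now-axes cm [ 0.02 -0.05  5.67] in goal-axes [ 0.02 -0.02  5.67] turn [ 0.28  0.03 -0.12]
```

play_rows(rows=[[0,[0,0,1],[0.2,0,0]],[0,[0,0,1.6],[0,0,0]],[0,[0,0,1.6],[0,0,0]],[0,[0,0,1],[0,0,0]],[0,[0,0,0.4],[0,0,0]],[0,[0,0,0],[0,0,0]],[0,[0,0,0],[0,0,0]]])

```text
time: 37.9
ee_pos: [0.6511, 0.2841, 0.029]
tcp_rot: [179.7, 0.0, 112.9]
wrist_force: [-0.9, 1.1, 0.1]
opening: 0.0858
```

```bash
python3 go.py .6492 .2835 .03 113
```

```text
t 37.9 p [0.6511 0.2841 0.029 ] rot [1.7971e+02 3.0000e-02 1.1288e+02] q [23.6 27.7 14.3 76.4 -0.   0.7] open 0.0858 F [-0.9  1.1  0.1]
shift in now-axes cm [ 0.02 -0.2  -0.1 ] in goal-axes [ 0.02 -0.2  -0.1 ] turn [ 0.29  0.03 -0.12]
```

play_rows(rows=[[0,[0,-0.2,0],[0.2,0,0]],[0,[0,0,0],[0,0,0]],[0.1,[0,0,0],[0,0,0]],[0.2,[0,0,0],[0,0,0]],[0.35,[0,0,0],[0,0,0]],[0.6,[0,0,0],[0,0,0]],[1,[0,0,0],[0,0,0]],[1,[0,0,0],[0,0,0]],[1,[0,0,0],[0,0,0]]], newtons=40)

```text
time: 38.8
ee_pos: [0.6502, 0.2837, 0.0318]
tcp_rot: [179.7, 0.0, 112.9]
wrist_force: [-0.1, -0.4, 0.6]
opening: 0.0611
```

```bash
python3 go.py .6492 .2835 .03 113
```

```text
t 38.8 p [0.6502 0.2837 0.0318] rot [1.7971e+02 3.0000e-02 1.1288e+02] q [23.6 27.5 14.4 76.6 -0.   0.7] open 0.0611 F [-0.1 -0.4  0.6]
shift in now-axes cm [ 0.01 -0.1   0.18] in goal-axes [ 0.01 -0.1   0.18] turn [ 0.29  0.03 -0.12]
```

play_rows(rows=[[1,[0,0,-1],[0,0,0]],[1,[0,0,-2],[0,0,0]],[1,[0,0,-3],[0,0,0]],[1,[0,0,-3],[0,0,0]],[1,[0,0,-2],[0,0,0]],[1,[0,0,-1],[0,0,0]],[1,[0,0,0],[0,0,0]],[1,[0,0,0],[0,0,0]]])

```text
time: 39.6
ee_pos: [0.6482, 0.283, 0.1564]
tcp_rot: [179.9, 0.0, 112.9]
wrist_force: [1.2, 0.4, -2.4]
opening: 0.061
```

```bash
python3 go.py .6375 -.292 .13 113
```

```text
t 39.6 p [0.6482 0.283  0.1564] rot [1.7994e+02 3.0000e-02 1.1289e+02] q [23.6 26.6 27.  90.3 -0.   0.7] open 0.061 F [ 1.2  0.4 -2.4]
shift in now-axes cm [-52.55 -23.36   2.65] in goal-axes [-52.51 -23.46   2.64] turn [ 0.06  0.04 -0.11]
```

play_rows(rows=[[1,[-1.2,-0.5,0],[0,0,0]],[1,[-2.4,-1.1,0],[0,0,0]],[1,[-3.6,-1.6,0],[0,0,0]],[1,[-3.6,-1.6,0],[0,0,0]],[1,[-3.6,-1.6,0],[0,0,0]],[1,[-3.6,-1.6,0],[0,0,0]],[1,[-3.6,-1.6,0],[0,0,0]],[1,[-3.6,-1.6,0],[0,0,0]],[1,[-2.6,-1.1,0],[0,0,0]],[1,[-1.3,-0.5,0],[0,0,0]],[1,[0,0,0],[0,0,0]]])

```text
time: 40.7
ee_pos: [0.635, -0.0545, 0.141]
tcp_rot: [-178.8, -0.2, 112.9]
wrist_force: [0.1, 1.0, -2.7]
opening: 0.0609
```

```bash
python3 go.py .6375 -.292 .13 113
```

```text
t 40.7 p [ 0.635  -0.0545  0.141 ] rot [-178.84   -0.2   112.87] q [ -4.7  17.4  13.2  87.   -0.4 -27.6] open 0.0609 F [ 0.1  1.  -2.7]
shift in now-axes cm [-21.99  -8.98   1.21] in goal-axes [-21.96  -9.05   1.1 ] turn [-1.16 -0.2  -0.13]
```

play_rows(rows=[[1,[-1.2,-0.5,0],[-0.6,0,0]],[1,[-2.4,-1,0],[-0.5,-0.2,0]],[1,[-3.5,-1.4,0],[0,0,0]],[1,[-3.5,-1.4,0],[0,0,0]],[1,[-3.5,-1.4,0],[0,0,0]],[1,[-2.8,-1.2,0],[0,0,0]],[1,[-1.7,-0.7,0],[0,0,0]],[1,[-0.8,-0.4,0],[0,0,0]],[1,[0,0,0],[0,0,0]],[1,[0,0,0],[0,0,0]],[1,[0,0,0],[0,0,0]]])

```text
time: 41.8
ee_pos: [0.6382, -0.2642, 0.1375]
tcp_rot: [180.0, -0.2, 113.7]
wrist_force: [0.5, 0.5, -2.0]
opening: 0.061
```

```bash
python3 go.py .6375 -.292 .065 113
```

```text
t 41.8 p [ 0.6382 -0.2642  0.1375] rot [179.97  -0.22 113.66] q [-22.6  24.1  21.5  87.5   0.2 -46.2] open 0.061 F [ 0.5  0.5 -2. ]
shift in now-axes cm [-2.54 -1.18  7.23] in goal-axes [-2.53 -1.15  7.25] turn [ 0.03 -0.22  0.66]
```

play_rows(rows=[[1,[-0.9,-0.4,0],[0,-0.2,0.3]],[1,[-1,-0.5,0],[0,0,0.3]],[1,[-0.4,-0.2,0],[0,0,0]],[1,[0,0,0],[0,0,0]],[1,[0,0,0],[0,0,0]],[1,[0,0,1],[0,0,0]],[1,[0,0,2],[0,0,0]],[1,[0,0,2],[0,0,0]],[1,[0,0,1.2],[0,0,0]],[1,[0,0,0.5],[0,0,0]],[1,[0,0,0],[0,0,0]],[1,[0,0,0],[0,0,0]]])

```text
time: 43.0
ee_pos: [0.6378, -0.2888, 0.0668]
tcp_rot: [179.9, 0.0, 113.2]
wrist_force: [0.7, 0.1, -2.2]
opening: 0.0612
```

```bash
python3 go.py .6375 -.292 .045 113;  python3 - <<'E'
from fit import *
c=camera("wrist"); cv2.imwrite("pics/w11.png",c["img"][:,:,::-1])
E
```

```text
t 43.0 p [ 0.6378 -0.2888  0.0668] rot [179.92   0.   113.2 ] q [-24.4  25.7  15.9  80.1   0.1 -47.6] open 0.0612 F [ 0.7  0.1 -2.2]
shift in now-axes cm [-0.28 -0.16  2.18] in goal-axes [-0.28 -0.15  2.18] turn [0.08 0.   0.2 ]
```

View pics/w11.png

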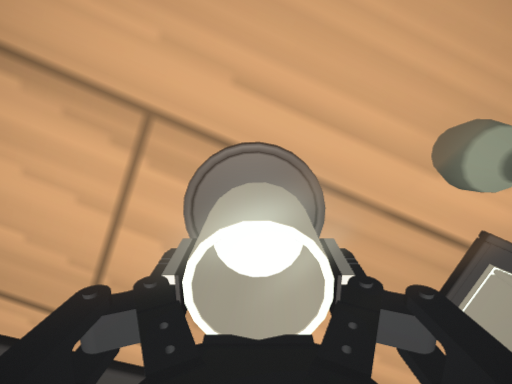

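The wide cup at (258,285) hangs over the large saucer, centred near (254,205), so a 3 mm shift to −x remains. I'll correct and lower.

play_rows(rows=[[1,[-0.15,-0.1,0],[0.1,0,0.1]],[1,[-0.15,-0.05,0],[0,0,0.1]],[1,[0,0,0],[0,0,0]],[1,[0,0,0],[0,0,0]],[1,[0,0,0.6],[0,0,0]],[1,[0,0,0.6],[0,0,0]],[1,[0,0,0.5],[0,0,0]],[1,[0,0,0.3],[0,0,0]],[1,[0,0,0],[0,0,0]],[1,[0,0,0],[0,0,0]]])

```text
time: 44.05
ee_pos: [0.6385, -0.2929, 0.047]
tcp_rot: [179.9, 0.1, 113.0]
wrist_force: [0.4, 0.4, -0.7]
opening: 0.061
```

```bash
python3 go.py .6375 -.292 .0368 113
```

```text
t 44.05 p [ 0.6385 -0.2929  0.047 ] rot [1.7992e+02 1.2000e-01 1.1298e+02] q [-24.6  26.3  14.5  78.   -0.  -47.6] open 0.061 F [ 0.4  0.4 -0.7]
shift in now-axes cm [ 0.12 -0.06  1.02] in goal-axes [ 0.12 -0.05  1.02] turn [ 0.08  0.12 -0.02]
```

play_rows(rows=[[1,[0.1,-0.05,0.2],[0,0,0]],[1,[0,0,0.2],[0,0,0]],[1,[0,0,0.2],[0,0,0]],[1,[0,0,0.2],[0,0,0]],[1,[0,0,0.1],[0,0,0]],[1,[0,0,0],[0,0,0]],[1,[0,0,0],[0,0,0]]])

```text
time: 44.75
ee_pos: [0.6378, -0.2923, 0.0378]
tcp_rot: [179.9, 0.2, 113.0]
wrist_force: [0.3, 0.4, -2.2]
opening: 0.0613
```

```bash
python3 go.py .6375 -.292 .0368 113
```

```text
t 44.75 p [ 0.6378 -0.2923  0.0378] rot [1.7989e+02 1.6000e-01 1.1298e+02] q [-24.6  26.3  13.5  76.9  -0.  -47.6] open 0.0613 F [ 0.3  0.4 -2.2]
shift in now-axes cm [ 0.04 -0.02  0.1 ] in goal-axes [ 0.04 -0.02  0.1 ] turn [ 0.11  0.16 -0.02]
```

play_rows(rows=[[1,[0,0,0.1],[0,0,0]],[1,[0,0,0.04],[0,0,0]],[1,[0,0,0],[0,0,0]],[0.2,[0,0,0],[0,0,0]],[0.1,[0,0,0],[0,0,0]],[0,[0,0,0],[0,0,0]],[0,[0,0,0],[0,0,0]],[0,[0,0,0],[0,0,0]],[0,[0,0,-1],[0,0,0]],[0,[0,0,-2],[0,0,0]],[0,[0,0,-3],[0,0,0]],[0,[0,0,-3],[0,0,0]]])

```text
time: 45.95
ee_pos: [0.6359, -0.2913, 0.1269]
tcp_rot: [-179.9, -0.1, 113.0]
wrist_force: [0.5, -0.1, 0.2]
opening: 0.0856
```

play_rows(rows=[[0,[0,0,-2],[0,0,0]],[0,[0,-1,-3],[0,0,0]],[0,[0,-3,-3],[0,0,0]],[0,[0,-4,-1],[0,0,0]],[0,[0,-4,0],[0,0,0]],[0,[0,-4,0],[0,0,0]],[0,[0,-4,0],[0,0,0]],[0,[0,-3,0],[0,0,0]],[0,[0,-2,0],[0,0,0]],[0,[0,0,0],[0,0,0]],[0,[0,0,0],[0,0,0]],[0,[0,0,0],[0,0,0]]])

```text
time: 47.15
ee_pos: [0.3995, -0.392, 0.2366]
tcp_rot: [179.5, 0.9, 113.1]
wrist_force: [0.2, 0.2, -0.9]
opening: 0.0854
```

Run:
```python
from fit import *
for n in ("top","scene"):
    c=camera(n); cv2.imwrite(f"pics/{n}12.png",c["img"][:,:,::-1])
    for t in list(M)[:4]: print(n,t,measure(c,t,.005))
    for t in list(M)[8:]: print(n,t,spotter.spot_in(c,t)[:1])
print(get_obs()["ee_pos"])
```

```text
top wide_cup_center [0.6435, -0.3005, 0.0, 1.0, 0.62, 0.65, [291.0, 242.0]]
top little_cup_center None
top square_cup_center [0.6326, -0.0915, 179.2589, 0.1293, 0.86, 0.8, [294.0, 163.0]]
top oblong_dish_center None
top bud_vase [{'point': [0.5439, -0.1798, 0.0449], 'confidence': 0.55}]
top lidded_jar [{'point': [0.5343, 0.1752, 0.0415], 'confidence': 0.77}]
scene wide_cup_center [0.6375, -0.2924, 0.0, 0.0425, 0.93, 0.66, [107.0, 181.0]]
scene little_cup_center [0.4506, -0.0814, 0.0, 0.1225, 0.74, 0.95, [235.0, 158.0]]
scene square_cup_center [0.6327, -0.0906, 90.2442, 0.0347, 0.74, 0.94, [191.0, 210.0]]
scene oblong_dish_center [0.4556, 0.0953, 147.8777, 0.063, 0.84, 0.74, [306.0, 183.0]]
scene bud_vase [{'point': [0.5561, -0.1765, 0.0327], 'confidence': 0.91}]
scene lidded_jar [{'point': [0.5523, 0.1783, 0.0349], 'confidence': 0.89}]
[ 0.39898536 -0.39210612  0.23613632]
```

View pics/scene12.png

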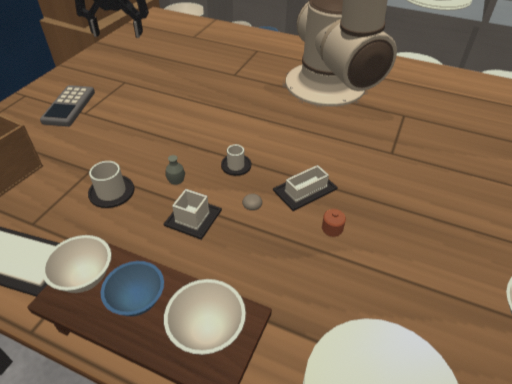

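View pics/top12.png

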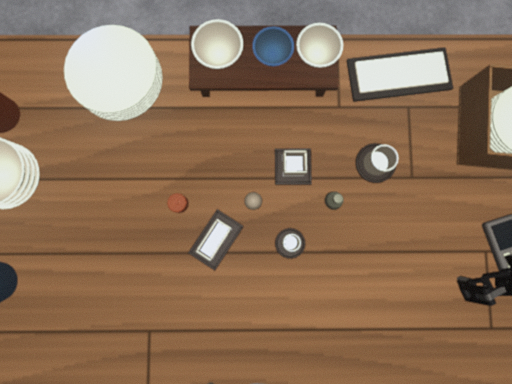

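Both views show all four pieces upright and centred. In the scene view they are at wide (107,183), square (191,211), little (236,158) and dish (306,184). Vase (334,200) and jar (177,203) sit at the same top-view pixels as at the start. The top-view "wide cup" fit at (291,242) is the little cup mislabelled. The arm is clear, so I'm handing in.

```bash
python3 -c "
from workcell import job_done; print(job_done())"
```

```text
the job is handed in; nothing more can be done
None
```

I set all four pieces on their own saucers or trays, released them, moved the arm clear and handed the job in at about 48 s of the 120 s allowed. No verdict was reported.

My last camera checks after the final release, with heights and uprightness judged by eye only:

| Piece | Offset from its saucer or tray centre (limit 12 mm) | Misalignment (limit about 11°) |
|---|---|---|
| Wide cup | about 1 mm | – |
| Square cup | about 2–3 mm | below 1° |
| Oblong dish | about 2 mm | below 1° |
| Little cup | 0.5–4 mm, depending on the picture | – |

- **Bystanders:** the vase and jar show at the same places in the top view as at the start. I read nothing above about 3 N at the wrist after any move. I did not read contact forces on the trays directly.
- **Checks that failed or disagreed:**
  - In the last top view, the spotter labelled the little cup as the wide cup.
  - It also missed the little cup and the oblong dish in that view. I relied on the scene view and on looking at both pictures for those.
  - The scene view put the vase and jar 12–18 mm from the top-view positions. The two views see different faces of each, and I had no scene spot from the start to compare with, so I relied on the top view.
- **During the work:** the tool drifted sideways by about 14 mm during the first fast descent. I corrected it before closing on the square cup, and nothing was touched.

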